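Free the tube block of a dry-block heater with a pry wedge

TASK

The tube block in the dry-block heater is to be changed: lift the clear cover off by its black knob and set it gently on the bench beside the heater, knob up. Then take the orange-handled wedge and slide it, flat on the heater's deck, thin end first into the slot under the front of the block until the block's front edge has just come up off its seat, about 3.5 mm (the dark line across the ramp is then at the block's edge). Finish holding the wedge there, still gripped, so that a colleague can take the block out; do not press on the block with the gripper, and leave the timer, bottle and jar where they stand.

Things in the scene. Friction and masses are not known exactly. Their poses are not given: they have to be found in the camera images.
- heater: White dry-block heater, fixed, 220 (x) x 156 (y) x 62 mm high, dark panel with display and three keys on its front (-x) side. Origin: centre of its underside, at bench height; x from front to back. Its top is a flat grey deck, 62 mm above the bench, with a well 14 mm deep that holds the block; 89 mm of bare deck lie in front of the block (80 mm in front of the cover).
- slot_mouth (a point): Point on the heater's deck, 21 mm in front (-x) of the heater's origin and 62 mm above the bench: straight below the middle of the seated block's front edge, in the mouth of the pry slot. Its axes are those of the heater; the wedge goes in along +x.
- block: Loose aluminium tube block with 4 x 4 holes, 0.7 to 1 kg. Head 114 (x) x 100 x 31 mm, top 36 mm above the deck; its foot, 66 x 84 mm, stands in the well with 1.5 mm play. Origin: centre of the foot's underside. Under the head's front is the pry slot, 46 mm wide, 5 mm high above the deck, 38 mm deep to the foot. Wedged up, the block tips about the foot's rear edge.
- block_front (a point): Middle of the lower front edge of the block's head (the upper lip of the slot's mouth), 71 mm in front of the block's origin and 19 mm above it: 67 mm above the bench (5 mm above the deck) when the block is seated. How far this point has risen is how far the block has been lifted.
- lid: Loose clear plastic cover, 132 (x) x 118 (y) x 44 mm with 3 mm walls, open below, 0.14 kg, a black knob on top (74 mm high over all). Origin: centre of its lower rim. It stands on the deck over the block, its origin about 36 mm behind the heater's, and closes off the pry slot; raise it at least 45 mm. The bench to the right (-y) of the heater is free.
- lid_knob (a point): Grip point of the cover's round knob: 26 mm in diameter, from 50 to 74 mm above the cover's rim; this point lies on its axis, 62 mm above the rim.
- wedge: Loose pry wedge, 78 (x) x 26 (y) mm, 0.11 kg: steel base, orange grip standing on its rear. Origin: centre of the flat underside; x points to the tip. The tip is 2 mm thick; the top ramps up 3 mm per 10 mm to 14 mm, 40 mm behind the tip. Dark line 21 mm behind the tip. On the deck it meets the block with the tip 10 mm past the front edge; 10 mm more lifts it 3 mm. Pushing: 5 to 15 N.
- wedge_tip (a point): Middle of the wedge's thin tip, on its underside, 39 mm ahead of the wedge's origin.
- wedge_grip (a point): Grip point of the orange grip, 22 mm behind the wedge's origin and 31 mm above its underside. The grip is 32 mm long (x), 26 mm wide (y), flush with the base's sides, so the wedge can be pinched across y anywhere from its underside up to its top at 46 mm.
- timer: Small white lab timer with grey keys and one red key, 64 x 64 x 20 mm, on the bench; it and the wedge lie at the left and right in front of the heater, either way round. Leave it alone. Origin: centre of its underside.
- reagent: White reagent bottle with a blue cap, 56 mm in diameter, 106 mm high, standing to the left of the heater. Leave it alone. Origin: centre of its underside.
- jar: White sample jar with a red lid, 60 mm in diameter, 85 mm high, standing to the left of the heater. Leave it alone. Origin: centre of its underside.
Mind the look-alikes: they are no part of the job. There is more than one size of the lid; the one meant has the size given above.

How it is judged:
By the outcome, as a careful person would: the job done as asked, in the order asked, and still so for the second after the job is handed in, while the arm keeps its last pose, push and grip.
It also fails if it takes over 72 s, if anything falls off the work surface, if the arm or the gripper's body presses on something with over 40 N, if the wrist force passes 120 N, or if a joint passes its speed limit or range.

ROBOT

A 6-joint arm with a two-finger parallel gripper is mounted at the origin on a cart in front of the work surface, level with it; the furniture and walls round the work are solid. World frame = base frame: x ahead of the robot, y to its left, z up, the work surface at z = 0. Lengths are in mm, angles in rad, forces in N, time in s.
With the tool pointing down it reaches from about 350 to 975 mm from the base axis. Payload 7.1 kg.
Tool frame: the origin (TCP) lies midway between the tips of the shut fingers; the grasp point (between the pads) lies 19 mm behind it (ctrl.tcp_to_grasp is the distance from the TCP to the grasp point, in mm); z points along the fingers, y is the line along which they close (so a half turn about z gives the same grasp; the last joint's range is limited). The gripper opens to 88 mm and grips with 3 to 60 N. Pads are 20 mm wide; open, the fingers measure 115 mm over their backs; the gripper's body (75 mm by 178 mm) begins 61 mm behind the grasp point.
Start: joints at [1.318, 0.423, 1.63, -0, 1.089, -0.019], TCP at [144.766, 607.986, 222.675] pointing down, gripper open.
Joint ranges: [-3, 3], [-0.9, 2.11], [0.09, 2.58], [-1.31, 4.45], [0.11, 2.69], [-2.54, 2.54]. Speed limits (rad/s): [2.39, 2.39, 3.01, 3.14, 3.14, 3.14].

INTERFACE

Orientations are given as a rotation vector (axis times angle).
In Python, from workcell import get_obs, cams, ticket, boxes_of, ctrl gives the robot as it stands.
- The arm moves only by the shell command python3 -m creep 'ROWS' [OPENING]. ROWS is JSON, one flat list of numbers, 4 for each row, row after row: the shift along the world's x, y, z in m, then the turn about the world's z in rad. In form: [tx, ty, tz, spin, tx, ty, tz, spin, ...]. A call has 1 to 10 rows; each row is the pose to reach, as a shift and turn from the pose commanded when the call began; what a row does not reach only later rows make up. A row lasts 1/12 s, in which the tool goes at most 41.7 mm and 7.16 degrees, less where a joint would pass 70% of its speed; a pose out of reach is approached as far as the arm can. A call with a gripper value outside its range is refused whole. OPENING is the opening, from 0 (shut) to 1 (fully open), set as the call begins (- or left out, the last holds). The fingers move at their own pace and stop on an object; the grip force is fixed at half the most. Time passes only in rows, so rows that repeat a pose let the fingers close. It gives the time, the measured TCP pose, the force, the opening and the grip force at its end, in the units of the state.
- get_obs(): the state, without advancing time (a new reading comes with each control period).
- cams.get_image(name): name is "scene" or "top" or "wrist"; returns (picture, depth): 400x640x3 uint8, red, green, blue; 400x640 float32, mm along the optical axis (not along the pixel's ray), 0 where there is no reading.
- cams.get_calibration(name): a dict with "mtx" (3x3 intrinsics, pixels), "R" (3x3) and "t" (3): a world point X has camera coordinates R X + t; the wrist camera has in their place "mount" (4x4, takes a point from camera to tool coordinates, whose origin is the TCP and whose axes are the flange's). Camera axes: x right, y down, z forward; pixel columns grow to the right and rows downward; lengths in mm; the calibration is good to about 2 mm. A picture is of the moment at which its call begins: read the wrist's pose just before it. get_calibration takes no time and is no camera call.
- ticket.close_job(): hands the job in; it is judged then, once.
Trained networks look in the newest picture that a camera, given by its name, has taken for a name from the list of things; names that differ only in an ending like _2 or _b are one class to them, and where a whole thing is asked for, a point or a joint stands for the part that bears it (a point fixed in the world has none). Each returns a list of dicts, best first, with "score" (0 to 1); they miss things now and then, are a little off and sometimes report something else, mostly with a low value. They report only what shows in the picture. A call takes as long as a camera call. They do not tell look-alikes from the thing itself.
- boxes_of(camera, target): "centre" ([column, row] in pixels, amid what is visible of it).
The state is a dict: "t": time; "qpos": joint angles; "qvel": joint speeds; "joint_torque": joint torques, N m; "ee_pos": TCP position; "orientation": TCP orientation; "ft_force": force on the tool from outside, world axes, zero at the start; "moment": the same for the moment, N m; "width": finger opening in mm; "grasp_force": force on a finger pad.
Only numpy, scipy, OpenCV 4.12 (cv2) and the standard library are available. Lean on these libraries where they do the work, as an engineer would, in place of code of your own. Each camera call takes 0.05 s, during which the arm holds its last target. There are 200 camera calls.

## Working session

There is one attempt and no reset: what is moved stays moved. The work goes in short steps, Python scripts to look and compute and a shell command to move; the robot and the scene stay as the last step left them, time stands still between calls to the robot, and variables do not carry over. Pictures are saved under pics/ and viewed, at most 10 in all, crops included, and the job is handed in when it is done.

```bash
mkdir -p pics; cat > h.py <<'E'
import numpy as np, cv2
from workcell import get_obs, cams, ticket, boxes_of, ctrl
from scipy.spatial.transform import Rotation as R
def cam(name):
    c=cams.get_calibration(name); K=np.array(c["mtx"])
    if "mount" in c:
        o=get_obs(); T=np.eye(4); T[:3,:3]=R.from_rotvec(o["orientation"]).as_matrix(); T[:3,3]=o["ee_pos"]
        W=T@np.array(c["mount"]); return K,W[:3,:3],W[:3,3]
    Rm=np.array(c["R"]); return K,Rm.T,-Rm.T@np.array(c["t"])
def look(name):
    g=cam(name); im,d=cams.get_image(name); return im,d,g
def cloud(d,g):
    K,A,p=g; v,u=np.mgrid[:d.shape[0],:d.shape[1]]
    r=np.stack([(u-K[0,2])/K[0,0],(v-K[1,2])/K[1,1],np.ones_like(d)],-1)*d[...,None]
    P=r@A.T+p; P[d==0]=np.nan; return P
def onplane(px,z,g):
    K,A,p=g; r=A@np.linalg.solve(K,[px[0],px[1],1]); return p+r*(z-p[2])/r[2]
def proj(X,g):
    K,A,p=g; c=K@(A.T@(np.array(X)-p)); return c[:2]/c[2]
def save(im,fn): cv2.imwrite(fn,im[...,::-1])
E
python3 - <<'E'
from h import *
np.set_printoptions(precision=1,suppress=True)
for n in("top","scene"):
    im,d,g=look(n); save(im,f"pics/{n}0.png"); P=cloud(d,g)
    print(n,g[2],g[1][:,2])
    for t in("heater","lid","lid_knob","wedge","wedge_grip","timer","reagent","jar"):
        for b in boxes_of(n,t)[:4]:
            u,v=np.round(b["centre"]).astype(int); print(t,round(b["score"],2),u,v,P[v,u])
o=get_obs();print(o,ctrl.tcp_to_grasp)
E
```

```text
top [ 232.3    2.5 1096.3] [ 0.3  0.1 -0.9]
heater 0.84 330 215 [546.2  20.3  61.6]
heater 0.49 250 151 [695.1 283.   92.7]
lid 0.88 293 134 [805.4 177.8  28.6]
lid 0.67 338 183 [628.9  11.  107.9]
lid 0.17 249 153 [691.2 286.4  86.1]
lid_knob 0.76 298 138 [792.9 159.2  30.3]
lid_knob 0.57 337 178 [633.8  15.7 131.3]
wedge 0.51 232 232 [456.7 290.7  44.7]
wedge_grip 0.66 228 233 [451.2 300.3  48.5]
reagent 0.67 331 216 [542.4  17.   66. ]
reagent 0.56 248 151 [695.9 290.   88.8]
jar 0.83 227 177 [605.2 332.2  87.2]
jar 0.45 329 217 [538.7  22.2  65.5]
scene [-416.6 -612.2 1027.9] [ 0.7  0.4 -0.6]
heater 0.7 322 223 [518.3  -7.9  61.8]
heater 0.67 394 276 [ 477.7 -262.    18.6]
lid 0.93 340 195 [609.3 -14.3 107.2]
lid 0.64 322 165 [803.8 172.8  34.6]
lid_knob 0.64 321 169 [786.2 165.8  30.7]
wedge 0.76 231 209 [453.5 286.5  33.8]
wedge 0.3 322 220 [530.7  -0.   60.7]
wedge_grip 0.29 325 223 [521.4 -16.2  63.3]
wedge_grip 0.26 276 164 [688.5 283.1  67.1]
timer 0.87 395 276 [ 478.5 -264.5   19.3]
timer 0.65 252 177 [600.7 318.   54.1]
timer 0.48 274 167 [678.3 284.5  60.3]
reagent 0.75 275 164 [686.4 285.8  67.4]
jar 0.83 248 177 [596.9 332.2  51.1]
{'t': 0.9, 'qpos': array([ 1.3,  0.4,  1.6, -0. ,  1.1, -0. ]), 'qvel': array([-0., -0., -0., -0.,  0.,  0.]), 'joint_torque': array([ -0. , -54.5, -27.4,   0.1,   0. ,  -0. ]), 'ee_pos': array([144.8, 608. , 222.7]), 'orientation': array([0.4, 3.1, 0. ]), 'ft_force': array([-0.3, -0.7, -0.3]), 'moment': array([-0.,  0.,  0.]), 'grasp_force': 0.0, 'width': 87.53156094105238} 18.700000000000003
```

```bash
python3 - <<'E'
from h import *
a=cv2.imread("pics/top0.png")[90:290,170:490]; b=cv2.imread("pics/scene0.png")[120:320,190:440]
a=cv2.resize(a,(480,300),interpolation=cv2.INTER_CUBIC);b=cv2.resize(b,(375,300),interpolation=cv2.INTER_CUBIC)
c=np.zeros((600,480,3),np.uint8);c[:300]=a;c[300:,:375]=b
cv2.imwrite("pics/c0.png",cv2.resize(c,None,fx=1,fy=1))
E
```

```text
(no output)
```

View pics/c0.png

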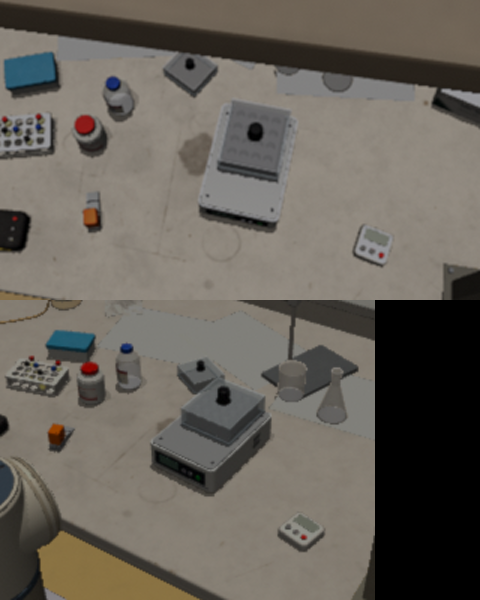

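The cover meant is the one standing on the heater, at top (337,180), with its rim 132 mm and knob at z≈131. The look-alike at top (294,135) is a smaller cover on the bench behind and left. The wedge, with its orange grip, is at top (231,231). The timer is on the right at scene (395,276). Next I measure poses and confirm sizes.

```bash
python3 - <<'E'
from h import *
np.set_printoptions(precision=1,suppress=True)
im,d,g=look("top"); P=cloud(d,g); x,y,z=np.moveaxis(P,-1,0)
def rect(m,n):
    q=P[m][:,:2].astype(np.float32); (c,s,a)=cv2.minAreaRect(q); print(n,len(q),np.array(c),np.array(s),a,"z",np.percentile(P[m][:,2],[5,50,95]))
near=(abs(x-590)<160)&(abs(y-10)<130)
rect(near&(z>52)&(z<120),"heater top")
rect(near&(z>97)&(z<113),"lid top")
rect(near&(z>122),"knob")
w=(abs(x-470)<60)&(abs(y-290)<40)
rect(w&(z>8),"wedge"); rect(w&(z>36),"grip")
rect((x>760)&(x<860)&(abs(y-175)<70)&(z>20)&(z<60),"decoy")
rect((abs(x-478)<60)&(abs(y+263)<60)&(z>10),"timer")
big=cv2.resize(im[110:250,200:400],None,fx=4,fy=4,interpolation=cv2.INTER_CUBIC); save(big,"pics/c1.png")
E
```

```text
heater top 3933 [605.7  11.1] [156.2 223.6] 86.09878540039062 z [ 59.8  66.5 109.4]
lid top 1750 [643.1   7.1] [117.9 132.7] 86.84666442871094 z [103.8 107.1 110.2]
knob 16233 [542.4  10. ] [224.7 260. ] 0.00018133512639906257 z [873.9 874.8 875.7]
wedge 1223 [452.4 286.4] [108.5  45.1] 30.97166633605957 z [ 13.8 874.8 875.7]
grip 1120 [436.8 279.5] [77.6 36.4] 51.161048889160156 z [ 46.6 874.8 875.7]
decoy 567 [808.8 166.6] [91. 80.] 61.041194915771484 z [25.8 30.8 39.5]
timer 492 [ 490.5 -249.2] [64.2 65. ] 77.79547119140625 z [14.7 19.2 22.8]
```

View pics/c1.png

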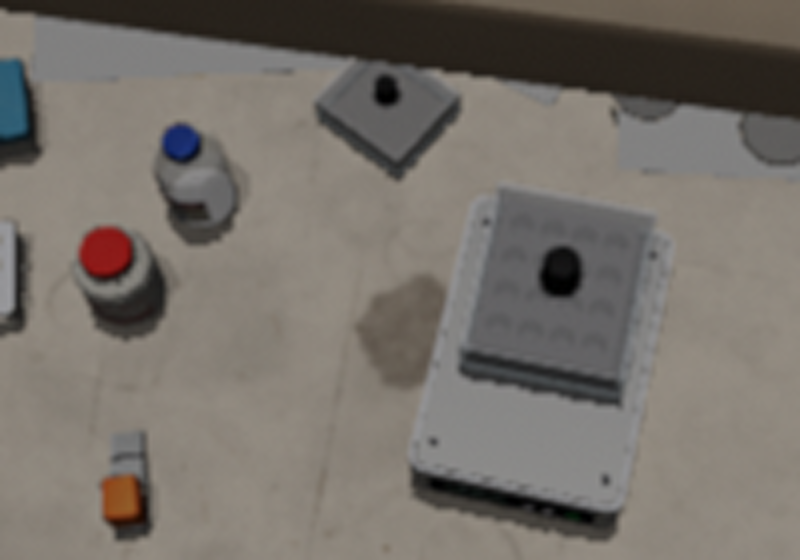

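The size check settles it. The cover on the heater, crop (560,270), measures 133 x 118 mm. The look-alike, crop (388,105), is only 91 x 80 mm. The wedge tip points roughly along +x, with its dark line visible at crop (127,457). I'll move above the knob.

```bash
python3 -m creep '[0.498,-0.601,0.03,0.2,0.498,-0.601,0.03,0.2,0.498,-0.601,0.03,0.2,0.498,-0.601,0.03,0.2,0.498,-0.601,0.03,0.2,0.498,-0.601,0.03,0.2,0.498,-0.601,0.03,0.2,0.498,-0.601,0.03,0.2,0.498,-0.601,0.03,0.2,0.498,-0.601,0.03,0.2]' 1
```

```text
t: 1.78
ee_pos: [411.4, 285.7, 239.1]
orientation: [0.053, 3.141, 0.001]
ft_force: [0.6, 0.0, -0.4]
width: 87.7
grasp_force: 0.0
```

```bash
python3 - <<'E'
from h import *
np.set_printoptions(precision=1,suppress=True)
im,d,g=look("wrist"); save(im,"pics/w0.png"); P=cloud(d,g); x,y,z=np.moveaxis(P,-1,0)
print(get_obs()["ee_pos"],get_obs()["orientation"])
def rect(m,n):
    q=P[m][:,:2].astype(np.float32); (c,s,a)=cv2.minAreaRect(q); print(n,len(q),np.array(c),np.array(s),a,"z",np.percentile(P[m][:,2],[5,50,95]))
w=(abs(x-470)<60)&(abs(y-290)<40)
rect(w&(z>6)&(z<60),"wedge"); rect(w&(z>40)&(z<60),"grip")
E
```

```text
[415.5 281.2 239.4] [ 0.1  3.1 -0. ]
wedge 1195 [463.  301.1] [64.6 27.1] 17.51340675354004 z [ 7.2 43.2 46. ]
grip 684 [448.4 296.4] [32.1 26. ] 16.90342903137207 z [42.1 44.8 46.3]
```

View pics/w0.png

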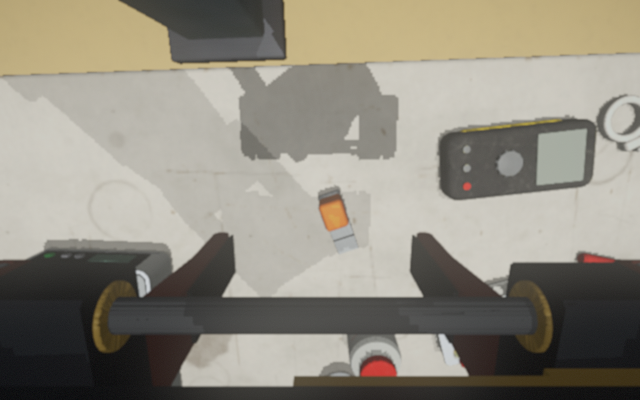

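The wedge shows at (333,215), with yaw about 17° and its grip near (448,296). I'll carry on to the knob.

```bash
python3 -m creep '[0.227,-0.274,0.02,-0.03,0.227,-0.274,0.02,-0.03,0.227,-0.274,0.02,-0.03,0.227,-0.274,0.02,-0.03,0.227,-0.274,0.02,-0.03,0.227,-0.274,0.02,-0.03,0.227,-0.274,0.02,-0.03,0.227,-0.274,0.02,-0.03,0.227,-0.274,0.02,-0.03,0.227,-0.274,0.02,-0.03]' 1
cat >> h.py <<'E'
def rect(P,m,n):
    q=P[m][:,:2].astype(np.float32); (c,s,a)=cv2.minAreaRect(q); print(n,len(q),np.array(c),np.array(s),a,"z",np.percentile(P[m][:,2],[5,50,95]))
E
python3 - <<'E'
from h import *
np.set_printoptions(precision=1,suppress=True)
im,d,g=look("wrist"); save(im,"pics/w1.png"); P=cloud(d,g); x,y,z=np.moveaxis(P,-1,0)
print(get_obs()["ee_pos"],get_obs()["orientation"], get_obs()["ft_force"])
near=(abs(x-620)<160)&(abs(y-10)<130)
for m,n in((near&(z>126)&(z<145),"knob"),(near&(z>98)&(z<112),"lid"),(near&(z>55)&(z<70),"deck")):
    if m.sum()>5: rect(P,m,n); print(P[m].min(0),P[m].max(0))
im,d,g=look("top");P=cloud(d,g); x,y,z=np.moveaxis(P,-1,0)
E
```

```text
t: 2.67
ee_pos: [640.2, 9.6, 258.8]
orientation: [0.106, 3.138, -0.001]
ft_force: [-0.7, -0.7, 0.9]
width: 88.0
grasp_force: 0.0
[638.5  11.5 258.4] [ 0.1  3.1 -0. ] [-0.4  0.3 -0.1]
knob 718 [639.4   7.6] [25.1 25.1] 41.483036041259766 z [131.7 134.7 136.1]
[627.   -4.7 126.2] [652.7  20.2 137. ]
lid 16969 [639.9   7.7] [118.3 132.2] 86.84129333496094 z [104.  105.2 106.4]
[571.4 -54.9  98.2] [708.9  69.6 109.2]
deck 16560 [602.6  11.7] [156.7 219.8] 86.22542572021484 z [58.9 61.  62.4]
[488.9 -72.5  56.6] [716.7  95.7  69.7]
```

View pics/w1.png

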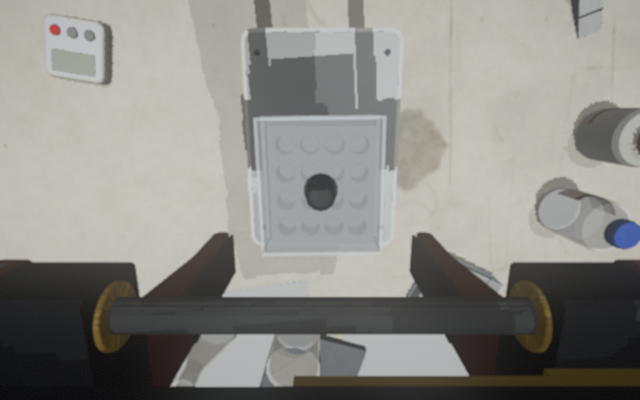

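The knob is at (320,191) in the wrist view, world (639.4, 7.6), and the heater's centre is (602.6, 11.7) with yaw −3.8°. I'll descend, checking halfway.

```bash
python3 -m creep '[0.0,-0.002,-0.04,0,0,-0.002,-0.08,0,0,-0.002,-0.1,0,0,-0.002,-0.1,0,0,-0.002,-0.1,0]' 0.7; python3 - <<'E'
from h import *
np.set_printoptions(precision=1,suppress=True)
for i in range(2):
    im,d,g=look("wrist");print(get_obs()["ee_pos"])
P=cloud(d,g); x,y,z=np.moveaxis(P,-1,0)
m=(abs(x-640)<25)&(abs(y-8)<25)&(z>128)&(z<145)
rect(P,m,"knob")
E
```

```text
t: 3.18
ee_pos: [636.1, 12.7, 158.1]
orientation: [-0.098, -3.137, -0.0]
ft_force: [0.7, -0.3, -0.1]
width: 62.1
grasp_force: 0.0
[637.5  12.5 159.7]
[638.3  12.3 160.6]
knob 1518 [639.3   7.5] [25.3 25.1] 67.27570343017578 z [131.5 134.7 135.9]
```

```bash
python3 -m creep '[0.001,-0.0045,-0.01,0,0.001,-0.0045,-0.025,0,0.001,-0.0045,-0.04,0,0.001,-0.0045,-0.049,0,0.001,-0.0045,-0.049,0,0.001,-0.0045,-0.049,0]'; python3 -c "
from h import *
print(get_obs()['ee_pos'])"; python3 -m creep '[0,0,0,0,0,0,0,0,0,0,0,0,0,0,0,0]' 0
```

```text
t: 3.78
ee_pos: [638.6, 6.8, 109.9]
orientation: [0.1, 3.14, -0.0]
ft_force: [0.5, 0.1, 0.5]
width: 61.3
grasp_force: 0.0
[638.607543     6.77822919 109.93780225]
t: 4.12
ee_pos: [638.8, 6.9, 110.4]
orientation: [0.1, 3.139, 0.0]
ft_force: [0.3, 0.4, -0.7]
width: 38.1
grasp_force: 0.0
```

```bash
python3 -m creep '[0,0,0,0,0,0,0,0,0,0,0,0,0,0,0,0,0,0,0,0]'; python3 -m creep '[0,0,0.005,0,0,0,0.02,0,0,0,0.04,0,0,0,0.07,0,0,0,0.09,0,0,0,0.09,0]'
```

```text
t: 4.53
ee_pos: [638.5, 6.9, 109.9]
orientation: [0.1, 3.14, 0.0]
ft_force: [-0.2, 0.4, 2.3]
width: 25.3
grasp_force: 30.0
t: 5.03
ee_pos: [641.0, 6.8, 204.3]
orientation: [0.1, 3.133, 0.0]
ft_force: [-0.1, -1.7, -0.9]
width: 25.3
grasp_force: 30.0
```

```bash
python3 -m creep '[-0.002,-0.02,0,0,-0.004,-0.055,0,0,-0.006,-0.095,0,0,-0.008,-0.135,0,0,-0.01,-0.165,0,0,-0.01,-0.182,-0.01,0,-0.01,-0.187,-0.03,0,-0.01,-0.187,-0.06,0,-0.01,-0.187,-0.09,0,-0.01,-0.187,-0.115,0]'; python3 -m creep '[0,0,-0.01,0,0,0,-0.018,0,0,0,-0.022,0,0,0,-0.025,0,0,0,-0.025,0]'
python3 - <<'E'
from h import *
for i in range(2): o=get_obs();print(o["ee_pos"],o["ft_force"]); im,d,g=look("scene")
save(cv2.resize(im[100:340,190:510],None,fx=2,fy=2),"pics/s1.png")
E
```

```text
t: 5.87
ee_pos: [626.7, -180.1, 81.4]
orientation: [-0.101, -3.137, -0.001]
ft_force: [-0.0, 0.2, -1.9]
width: 25.2
grasp_force: 30.0
t: 6.28
ee_pos: [629.0, -180.2, 60.2]
orientation: [0.1, 3.139, -0.0]
ft_force: [-0.9, -0.1, -1.2]
width: 25.5
grasp_force: 30.0
[ 628.97514627 -180.18449128   60.23381045] [-0.89441569 -0.12673382 -1.21978191]
[ 629.12711457 -180.2358983    60.64111561] [-0.2933311   0.30170922 -1.07398967]
```

View pics/s1.png

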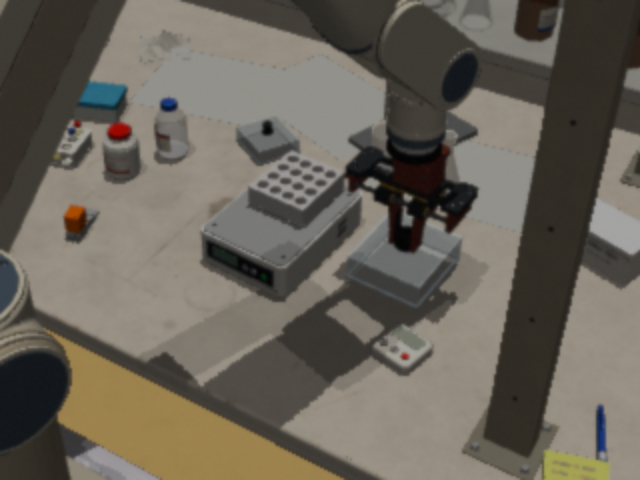

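The cover hangs clear of the heater at (405,262), a little above the bench and beside the timer with space between. The block is uncovered. Now a slow descent.

```bash
python3 -m creep '[0,0,-0.003,0,0,0,-0.006,0,0,0,-0.008,0,0,0,-0.0095,0,0,0,-0.0105,0,0,0,-0.011,0,0,0,-0.011,0]'; python3 -m creep '[0,0,-0.0005,0,0,0,-0.001,0,0,0,-0.001,0]'
```

```text
t: 6.97
ee_pos: [628.4, -180.1, 48.5]
orientation: [-0.1, -3.14, -0.0]
ft_force: [-0.9, -0.4, -0.7]
width: 25.6
grasp_force: 30.0
t: 7.22
ee_pos: [628.5, -180.2, 48.0]
orientation: [0.1, 3.14, -0.0]
ft_force: [0.2, -0.9, 1.0]
width: 25.4
grasp_force: 30.0
```

```bash
python3 -m creep '[0,0,-0.0005,0,0,0,-0.001,0,0,0,-0.001,0]';python3 -m creep '[0,0,-0.0005,0,0,0,-0.001,0,0,0,-0.001,0]'
```

```text
t: 7.47
ee_pos: [628.5, -180.2, 47.9]
orientation: [0.1, 3.14, -0.0]
ft_force: [-4.2, 0.7, 9.4]
width: 25.1
grasp_force: 30.0
t: 7.72
ee_pos: [628.6, -180.2, 47.9]
orientation: [0.1, 3.14, -0.0]
ft_force: [-7.2, 1.9, 16.6]
width: 25.4
grasp_force: 30.0
```

In contact. I'll ease off, release, and go up.

```bash
python3 -m creep '[0,0,0.001,0,0,0,0.0015,0,0,0,0.0015,0]'; python3 -m creep '[0,0,0,0,0,0,0,0,0,0,0,0,0,0,0,0,0,0,0,0,0,0,0.02,0,0,0,0.05,0,0,0,0.09,0,0,0,0.13,0,0,0,0.16,0]' 0.65
```

```text
t: 7.97
ee_pos: [628.7, -180.2, 47.9]
orientation: [0.1, 3.139, -0.0]
ft_force: [-2.8, 1.1, 7.7]
width: 25.3
grasp_force: 30.0
t: 8.8
ee_pos: [629.1, -180.3, 210.3]
orientation: [0.1, 3.138, -0.001]
ft_force: [1.6, -0.2, -0.3]
width: 57.1
grasp_force: 0.0
```

```bash
python3 -m creep '[-0.18,0.477,0,0.36,-0.18,0.477,0,0.36,-0.18,0.477,0,0.36,-0.18,0.477,0,0.36,-0.18,0.477,0,0.36,-0.18,0.477,0,0.36,-0.18,0.477,0,0.36,-0.18,0.477,0,0.36,-0.18,0.477,0,0.36,-0.18,0.477,0,0.36]'; python3 -m creep '[0,0,0,0]'; python3 - <<'E'
from h import *
np.set_printoptions(precision=2,suppress=True)
print(get_obs()["ee_pos"],get_obs()["orientation"])
# lid check in top view
im,d,g=look("top");P=cloud(d,g); x,y,z=np.moveaxis(P,-1,0)
m=(abs(x-630)<110)&(abs(y+180)<85)&(z>20)&(z<60); rect(P,m,"lid")
m=(abs(x-630)<30)&(abs(y+180)<30)&(z>62)&(z<80); rect(P,m,"knob")
E
```

```text
t: 9.63
ee_pos: [480.3, 211.4, 207.3]
orientation: [-0.463, 3.107, 0.0]
ft_force: [0.2, -0.3, 0.5]
width: 57.0
grasp_force: 0.0
t: 9.72
ee_pos: [478.9, 215.1, 207.3]
orientation: [0.472, -3.106, -0.003]
ft_force: [-0.9, 0.1, 0.4]
width: 57.3
grasp_force: 0.0
[478.93 215.1  207.3 ] [ 0.47 -3.11 -0.  ]
lid 1750 [ 611.94 -185.31] [129.98 178.  ] 86.87645721435547 z [34.6  45.   48.36]
knob 70 [ 633.26 -179.44] [24.75 23.48] 52.24823760986328 z [66.1  74.42 77.64]
```

```bash
python3 -m creep '[-0.015,0.04,-0.02,0,-0.03,0.079,-0.05,0,-0.03,0.079,-0.05,0,-0.03,0.079,-0.05,0,-0.03,0.079,-0.05,0]'; python3 - <<'E'
from h import *
np.set_printoptions(precision=2,suppress=True)
for i in range(2):
    im,d,g=look("wrist");print(get_obs()["ee_pos"],get_obs()["orientation"])
P=cloud(d,g); x,y,z=np.moveaxis(P,-1,0)
w=(abs(x-470)<60)&(abs(y-290)<45)
rect(P,w&(z>2.5)&(z<60),"wedge"); rect(P,w&(z>40)&(z<60),"grip")
E
```

```text
t: 10.18
ee_pos: [451.4, 288.0, 156.8]
orientation: [0.465, -3.106, 0.002]
ft_force: [-0.3, -0.3, -0.1]
width: 56.8
grasp_force: 0.0
[452.05 287.73 157.47] [-0.46  3.11 -0.  ]
[452.39 287.64 157.86] [-0.46  3.11 -0.  ]
wedge 2228 [468.75 303.23] [77.18 26.64] 17.387001037597656 z [ 4.02 42.1  45.84]
grip 1176 [447.77 296.15] [30.96 25.7 ] 17.446922302246094 z [42.04 44.73 46.06]
```

```bash
python3 -m creep '[-0.0045,0.0088,-0.03,0,-0.0045,0.0088,-0.065,0,-0.0045,0.0088,-0.1,0,-0.0045,0.0088,-0.125,0,-0.0045,0.0088,-0.14,0,-0.0045,0.0088,-0.146,0,-0.0045,0.0088,-0.146,0,-0.0045,0.0088,-0.146,0]'; python3 -m creep '[0,0,0,0,0,0,0,0,0,0,0,0,0,0,0,0,0,0,0,0,0,0,0,0,0,0,0,0]' 0
```

```text
t: 10.95
ee_pos: [448.0, 297.2, 12.1]
orientation: [-0.462, 3.106, 0.001]
ft_force: [0.9, 0.4, -0.2]
width: 57.0
grasp_force: 0.0
t: 11.53
ee_pos: [447.0, 297.7, 11.7]
orientation: [-0.464, 3.107, 0.0]
ft_force: [-0.3, -0.8, 5.5]
width: 26.2
grasp_force: 29.9
```

```bash
python3 -m creep '[0,0,0.02,0,0,0,0.06,0,0,0,0.1,0,0.004,-0.03,0.13,-0.05,0.01,-0.07,0.13,-0.15,0.016,-0.11,0.13,-0.25,0.022,-0.15,0.13,-0.363,0.028,-0.19,0.13,-0.363,0.033,-0.23,0.13,-0.363,0.033,-0.265,0.13,-0.363]'; python3 -m creep '[0,-0.013,-0.03,0,0,-0.013,-0.045,0,0,-0.013,-0.045,0]'; python3 - <<'E'
from h import *
np.set_printoptions(precision=2,suppress=True)
for i in range(2):
    im,d,g=look("wrist");o=get_obs();print(o["ee_pos"],o["orientation"],o["ft_force"])
save(im,"pics/w2.png")
P=cloud(d,g); x,y,z=np.moveaxis(P,-1,0)
n=(abs(x-610)<150)&(abs(y-10)<110)
rect(P,n&(z>90)&(z<104)&(x>560),"block"); 
rect(P,n&(z>57)&(z<67),"deck")
E
```

```text
t: 12.37
ee_pos: [480.3, 30.3, 141.3]
orientation: [0.105, 3.139, -0.0]
ft_force: [1.4, 0.6, -2.2]
width: 25.8
grasp_force: 29.9
t: 12.62
ee_pos: [477.5, 18.4, 93.7]
orientation: [-0.109, -3.134, 0.0]
ft_force: [-1.2, 0.1, -1.6]
width: 26.1
grasp_force: 29.9
[478.34  19.05  94.95] [-0.11 -3.14  0.  ] [ 0.87 -0.73 -0.06]
[479.31  19.56  95.91] [-0.11 -3.14  0.  ] [-0.12 -0.36 -1.03]Traceback (most recent call last):
  File "<stdin>", line 8, in <module>
  File "h.py", line 22, in rect
    q=P[m][:,:2].astype(np.float32); (c,s,a)=cv2.minAreaRect(q); print(n,len(q),np.array(c),np.array(s),a,"z",np.percentile(P[m][:,2],[5,50,95]))
                                                                                                              ~~~~~~~~~~~~~^^^^^^^^^^^^^^^^^^^^^
    return _quantile_unchecked(
        a, q, axis, out, overwrite_input, method, keepdims, weights)
    return _ureduce(a,
                    func=_quantile_ureduce_func,
    ...<5 lines>...
                    overwrite_input=overwrite_input,
                    method=method)
    r = func(a, **kwargs)
    result = _quantile(arr,
                       quantiles=q,
    ...<2 lines>...
                       out=out,
                       weights=wgt)
    slices_having_nans = np.isnan(arr[-1, ...])
                                  ~~~^^^^^^^^^
IndexError: index -1 is out of bounds for axis 0 with size 0
```

View pics/w2.png

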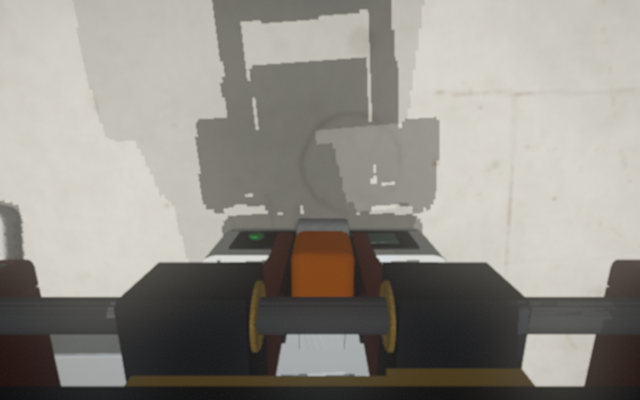

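The wedge is held squarely, with its orange grip at (323,265), in front of the heater. I'll lower it onto the deck.

```bash
python3 -m creep '[0,0,-0.008,0,0,0,-0.015,0,0,0,-0.019,0,0,0,-0.021,0,0,0,-0.021,0]'; python3 -m creep '[0,0,-0.0005,0,0,0,-0.001,0,0,0,-0.0015,0,0,0,-0.0015,0]'
```

```text
t: 13.13
ee_pos: [479.5, 19.9, 74.8]
orientation: [-0.104, -3.139, 0.0]
ft_force: [0.5, 0.3, -0.9]
width: 26.2
grasp_force: 29.9
t: 13.47
ee_pos: [479.9, 19.5, 73.8]
orientation: [0.105, 3.14, 0.0]
ft_force: [-0.4, -0.1, -0.5]
width: 25.6
grasp_force: 29.9
```

```bash
python3 - <<'E'
from h import *
im,d,g=look("scene"); save(cv2.resize(im[170:270,280:400],None,fx=6,fy=6,interpolation=cv2.INTER_CUBIC),"pics/s2.png"); P=cloud(d,g); x,y,z=np.moveaxis(P,-1,0)
n=(abs(x-640)<90)&(abs(y-8)<80)
rect(P,n&(z>94)&(z<104),"block scene")
im,d,g=look("top"); P=cloud(d,g); x,y,z=np.moveaxis(P,-1,0)
n=(abs(x-640)<90)&(abs(y-8)<80)
rect(P,n&(z>85)&(z<108),"block top")
E
```

```text
block scene 511 [641.55786133   9.54709244] [104.42314911 117.16174316] 83.77330780029297 z [ 94.91442604  99.30490815 102.6383942 ]
block top 457 [672.85125732   6.39318848] [100.30688477  56.498703  ] 87.3165054321289 z [ 88.37736651  98.43932973 102.01864001]
```

View pics/s2.png

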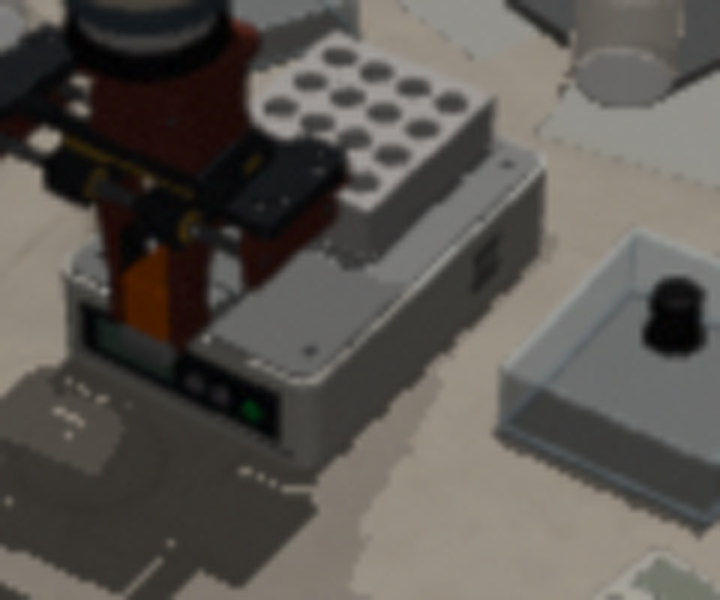

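The cover stands knob up on the bench at (645,400), and the wedge is in front of the slot. I'll lower to deck contact.

```bash
python3 -m creep '[0,0,-0.0005,0,0,0,-0.001,0,0,0,-0.001,0]'; python3 -m creep '[0,0,-0.0005,0,0,0,-0.001,0,0,0,-0.001,0]'
```

```text
t: 13.82
ee_pos: [480.0, 19.5, 73.6]
orientation: [0.105, 3.139, -0.0]
ft_force: [-3.7, 0.1, 11.3]
width: 25.9
grasp_force: 30.0
t: 14.07
ee_pos: [480.1, 19.4, 73.4]
orientation: [0.105, 3.139, -0.0]
ft_force: [-7.0, -1.5, 22.2]
width: 26.1
grasp_force: 30.0
```

```bash
python3 -m creep '[0,0,0.001,0,0,0,0.0014,0,0.005,-0.0003,0.0014,0,0.013,-0.0009,0.0014,0,0.021,-0.0014,0.0014,0,0.029,-0.0019,0.0014,0,0.035,-0.0023,0.0014,0,0.038,-0.0025,0.0014,0,0.038,-0.0025,0.0014,0]'; python3 -m creep '[0.003,-0.0002,0,0,0.006,-0.0004,0,0,0.008,-0.0005,0,0,0.008,-0.0005,0,0]'
```

```text
t: 14.82
ee_pos: [517.7, 17.0, 73.5]
orientation: [-0.105, -3.138, -0.0]
ft_force: [-4.1, 0.4, 9.9]
width: 25.8
grasp_force: 30.0
t: 15.15
ee_pos: [525.2, 16.6, 73.5]
orientation: [-0.105, -3.138, 0.0]
ft_force: [-4.6, -0.2, 11.0]
width: 25.7
grasp_force: 30.0
```

```bash
for i in 1 2 3 4; do python3 -m creep '[0.001,-0.0001,0,0,0.002,-0.0001,0,0,0.002,-0.0001,0,0]' | egrep 'ee_pos|ft'; done
```

```text
ee_pos: [526.7, 16.5, 73.5]
ft_force: [-6.9, 0.4, 12.3]
ee_pos: [528.8, 16.4, 73.5]
ft_force: [-5.8, 0.2, 12.5]
ee_pos: [530.6, 16.3, 73.5]
ft_force: [-6.8, -0.1, 12.7]
ee_pos: [531.2, 16.2, 73.5]
ft_force: [-11.8, -0.3, 18.4]
```

```bash
cat >> h.py <<'E'
def lift():
    for n in("top","scene"):
        F=[]
        for i in range(2):
            im,d,g=look(n); P=cloud(d,g).reshape(-1,3); v=P-[602.6,11.7,0]
            xh=v[:,0]*.9978-v[:,1]*.066; yh=v[:,0]*.066+v[:,1]*.9978
            m=(abs(xh-36)<54)&(abs(yh)<47)&(abs(P[:,2]-99)<9)
            A=np.c_[xh[m]+21,yh[m],np.ones(m.sum())]; z=P[m,2]; w=np.ones(len(z),bool)
            for k in range(5):
                c=np.linalg.lstsq(A[w],z[w],rcond=None)[0]; r=z-A@c; w=abs(r)<2.5
            F.append([c[2],c[0]*99,w.sum()])
        print(n,"front z, rise over 99mm, n",np.mean(F,0).round(2))
E
python3 -c "
from h import *
lift()"
for i in 1 2; do python3 -m creep '[0.001,-0.0001,0,0,0.002,-0.0001,0,0,0.002,-0.0001,0,0]' | egrep 'ee_pos|ft'; done
python3 -c "
from h import *
lift()"
```

```text
top front z, rise over 99mm, n [0. 0. 0.]
scene front z, rise over 99mm, n [ 98.93   0.73 123.  ]
ee_pos: [532.6, 16.1, 73.4]
ft_force: [-13.3, 0.2, 18.9]
ee_pos: [534.6, 16.0, 73.4]
ft_force: [-13.5, 1.3, 19.6]
top front z, rise over 99mm, n [0. 0. 0.]
scene front z, rise over 99mm, n [ 9.894e+01 -7.000e-02  9.950e+01]
```

```bash
for i in 1 2 3; do python3 -m creep '[0.001,-0.0001,0,0,0.002,-0.0001,0,0,0.002,-0.0001,0,0]' | egrep 'ee_pos|ft'; done
python3 - <<'E'
from h import *
lift()
im,d,g=look("scene"); save(cv2.resize(im[180:260,290:390],None,fx=7,fy=7,interpolation=cv2.INTER_CUBIC),"pics/s3.png")
E
```

```text
ee_pos: [536.6, 15.9, 73.4]
ft_force: [-12.7, 1.0, 18.5]
ee_pos: [538.7, 15.8, 73.4]
ft_force: [-11.9, -0.0, 19.8]
ee_pos: [540.7, 15.7, 73.4]
ft_force: [-13.2, 0.5, 18.2]
top front z, rise over 99mm, n [0. 0. 0.]
scene front z, rise over 99mm, n [ 9.926e+01 -6.000e-02  8.150e+01]
```

View pics/s3.png

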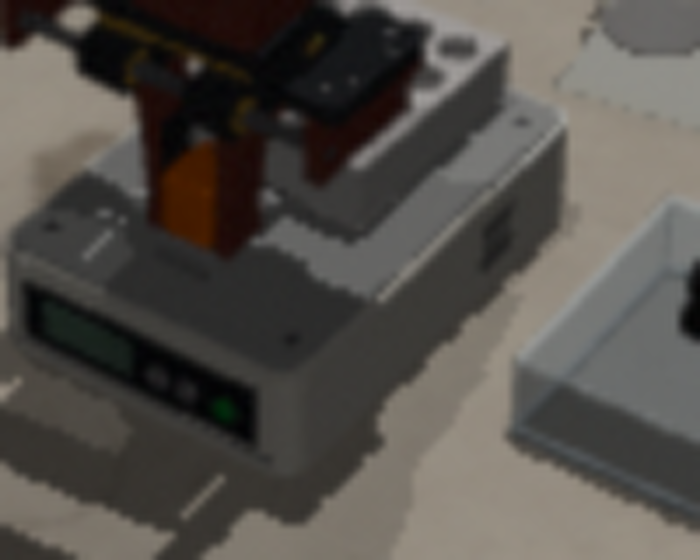

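The wedge is in the slot and the finger is just ahead of the block edge. The depth is too coarse to show the lift, so I'll compare the block's upper right edge, crop (505,60)–(330,190), subpixel against the earlier picture.

```bash
cat > edge.py <<'E'
from h import *
def load(fn,f,r):
    a=cv2.imread(fn,0); a=cv2.resize(a,None,fx=1/f,fy=1/f,interpolation=cv2.INTER_AREA); b=np.zeros((400,640),np.float32); b[r[0]:r[1],r[2]:r[3]]=a; return b
s2=load("pics/s2.png",6,(170,270,280,400)); 
now=np.mean([cv2.cvtColor(look("scene")[0],cv2.COLOR_RGB2GRAY).astype(np.float32) for i in range(3)],0)
g=cam("scene")
def W(xh,yh,z): return np.array([602.6+xh*.9978+yh*.066,11.7-xh*.066+yh*.9978,z])
def profile(im,p,nrm):
    t=np.arange(-5,5.01,.1); q=p[None]+t[:,None]*nrm
    return t,cv2.remap(im,q[:,0].astype(np.float32)[None],q[:,1].astype(np.float32)[None],cv2.INTER_LINEAR)[0]
for xh in range(-14,91,8):
    p=proj(W(xh,-50,98),g); up=proj(W(xh,-50,102),g)-p; s=np.linalg.norm(up); nrm=up/s
    e=[]
    for im in(s2,now):
        t,v=profile(im,p,nrm); dv=cv2.GaussianBlur(np.gradient(v)[None],(0,0),4)[0]; k=dv.argmax(); e.append((round(float(t[k]*4/s),1),round(float(dv[k]*10))))
    print(xh,p.round(0),"mm pos,contrast before",e[0],"now",e[1],"diff",round(e[1][0]-e[0][0],1))
E
python3 edge.py
```

```text
-14 [343. 204.] mm pos,contrast before (2.6, 35) now (6.4, 26) diff 3.8
-6 [344. 203.] mm pos,contrast before (2.3, 32) now (5.3, 29) diff 3.0
2 [346. 201.] mm pos,contrast before (3.4, 32) now (6.4, 29) diff 3.0
10 [347. 200.] mm pos,contrast before (3.0, 30) now (5.3, 30) diff 2.3
18 [349. 199.] mm pos,contrast before (4.1, 32) now (4.5, 24) diff 0.4
26 [350. 197.] mm pos,contrast before (3.8, 36) now (6.8, 31) diff 3.0
34 [352. 196.] mm pos,contrast before (2.6, 36) now (5.3, 38) diff 2.7
42 [353. 195.] mm pos,contrast before (3.0, 34) now (4.5, 39) diff 1.5
50 [355. 193.] mm pos,contrast before (3.0, 32) now (3.4, 35) diff 0.4
58 [356. 192.] mm pos,contrast before (3.0, 34) now (2.7, 37) diff -0.3
66 [357. 191.] mm pos,contrast before (2.7, 27) now (3.8, 30) diff 1.1
74 [359. 189.] mm pos,contrast before (4.6, 33) now (4.2, 35) diff -0.4
82 [360. 188.] mm pos,contrast before (2.7, 32) now (3.0, 38) diff 0.3
90 [362. 187.] mm pos,contrast before (3.0, 19) now (1.5, 28) diff -1.5
```

The block is tipping: the front has risen about 3 mm and the rear is unmoved, which agrees with the 10 mm travelled since contact. A last 1.4 mm remains.

```bash
python3 -m creep '[0.0007,0,0,0,0.0014,-0.0001,0,0,0.0014,-0.0001,0,0,0.0014,-0.0001,0,0,0.0014,-0.0001,0,0,0.0014,-0.0001,0,0]'; python3 edge.py | awk '{print $1,$NF}' | tr '\n' ';'; python3 - <<'E'
from h import *
o=get_obs();print(o["ee_pos"],o["ft_force"],np.abs(o["qvel"]).max(),o["t"])
E
```

```text
t: 18.7
ee_pos: [542.0, 15.7, 73.4]
orientation: [-0.105, -3.133, 0.0]
ft_force: [-13.4, 1.5, 18.0]
width: 26.3
grasp_force: 30.0
-14 3.8;-6 3.7;2 3.0;10 2.3;18 0.4;26 3.0;34 2.7;42 1.5;50 0.4;58 -0.3;66 1.1;74 -0.4;82 0.3;90 -1.5;[542.00051146  15.65791322  73.43246567] [-13.21064951   0.27318512  17.9404008 ] 0.001691351286832131 18.85
```

```bash
python3 -c "
from h import *
print(ticket.close_job())"
```

```text
the job is handed in; nothing more can be done
None
```

I set the cover knob up on the bench to the right of the heater, and the wedge is held in the slot, still gripped, with the block's front edge up about 3.4 mm (worked out from the wedge's travel; the camera check roughly agrees); the job is handed in.

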